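# Press the matching screw cap into the sorter

### The job

Three loose white screw caps of different sizes lie on the shelf. Take the one that is the same size as the cap already in the blue sorter, set it flat on top between the four guide posts and press it down until it snaps fully under both side catches and stays there. Leave the other two caps and everything else on the shelf where they are, and take nothing out of the sorter.

Things in the scene. Friction and masses are not known exactly. Their poses are not given: they have to be found in the camera images.
- cap_small: The small white plastic screw cap, a plain ribbed disc 42 mm in diameter and 18 mm tall, loose (10-40 g), lying open side down, flat on the shelf. Origin: centre of its underside; z up along its axis.
- cap_medium: The medium white plastic screw cap, a plain ribbed disc 54 mm in diameter and 18 mm tall, loose (10-40 g), lying open side down, flat on the shelf. Origin: centre of its underside; z up along its axis.
- cap_large: The large white plastic screw cap, a plain ribbed disc 66 mm in diameter and 18 mm tall, loose (10-40 g), lying open side down, flat on the shelf. Origin: centre of its underside; z up along its axis. Too wide for the guide posts.
- cap_in_sorter: The white cap already in the sorter, 54 mm in diameter, 18 mm tall, resting on the sprung platform with its top just under the catches. Origin: centre of its underside, at the start 52 mm above the shelf.
- sorter: Blue cap sorter screwed to the shelf; base plate 130 (x) by 104 (y) by 8 mm. Four guide posts stand round its centre, a sprung platform lies between them, and towers on its +x and -x sides carry two white catches. Its +y and -y sides are open, for the fingers holding a cap. Origin: centre of its underside, at shelf height; z up through the middle of the pile. Same after a half turn.
- sorter_posts (a point): On the sorter's axis at the height of the post tips, 96 mm over the shelf. The posts are 8 mm thick, 33 mm from the axis, at 38 degrees either side of the sorter's +x and -x; they leave a round space of 58 mm, are straight to 84 mm height and pointed above. The open gaps at +y and -y are 44 mm wide along x.
- sorter_rest (a point): On the sorter's axis, 77 mm over the shelf: where the underside of a 54 mm cap let down between the posts comes to rest, on the sloping tops of the two catches. Pressing on the middle of its top with about 10 to 15 N spreads the catches and sinks the pile.
- sorter_snap (a point): On the sorter's axis at the catches' flat undersides, 70.5 mm over the shelf. Once a cap's top is pushed below this (to about 65 mm to be sure) the catches snap in over it; let go, the platform lifts the pile against them: upper cap's underside at about 52 mm, lower's at 34 mm. Catches and towers reach from 23 to 55 mm off the axis, up to 85 mm high.
- platform (a joint): Sprung platform (grey disc, 51 mm in diameter) under the pile in the sorter: metres sunk, 0 = top stop (with one cap), about 0.0175 with two caps held under the catches, 0.040 = bottom. Spring 3 N at the top stop, 120 N/m.
- catch_front (a joint): Spring catch on the sorter's -x side: metres pushed outwards, 0 = closed (its nose 23 mm from the centre, overlapping a 54 mm cap by 4 mm), 0.010 = fully open. Spring 1.2 N closed, 200 N/m.
- catch_back (a joint): The same catch on the sorter's +x side.
- bin: Red plastic bin with screw-top lid, closed, 140 mm in diameter, 161 mm tall. Leave alone. Origin: centre of its underside.
- bowl: White ceramic bowl of button cells, 110 mm across, 45 mm high. Leave alone. Origin: centre of its underside.
- bulb: Compact fluorescent bulb in a clear plastic sleeve lying on the shelf, 130 (x) by 58 (y) by 58 mm. Leave alone. Origin: centre of its underside.
- torch: White torch standing on its lens, 48 mm in diameter, 130 mm tall. Leave alone. Origin: centre of its underside.
Mind the look-alikes: they are no part of the job. Leave any orange look-alike of the cap_medium alone. Of the things like the sorter, leave any that is turquoise; of the rest the smaller one is meant.

How it is judged (in metres and radians):
At the end, for the whole second after the job is handed in: Both 54 mm caps stacked in the sorter, centred to 5-6 mm, level to 0.08 rad, at rest; upper underside 48-54.5 mm and lower below 37.5 mm over the sorter's underside; catches closed to 2 mm, platform sunk over 14 mm; other caps, bin, bowl, bulb, torch within 30 mm of their starts (horizontal distance between cap_medium and sorter below 0.005 m and z of cap_medium in the frame of sorter between 0.048 and 0.0545 m and angle between each of cap_medium, cap_in_sorter's own z axis and vertical below 0.08 rad and horizontal distance between cap_in_sorter and sorter below 0.006 m and z of cap_in_sorter in the frame of sorter below 0.0375 m and value of joint platform above 0.014 m and value of joint each of catch_front, catch_back below 0.002 m and linear speed of cap_medium below 0.01 m/s and distance of each of cap_small, cap_large, bin, bowl, bulb, torch from where it was at the start of the episode below 0.03 m); the robot touches nothing.
It fails at once if the small or the large cap is moved more than 30 mm (distance of any of cap_small, cap_large from where it was at the start of the episode above 0.03 m).
It fails at once if the bin, bowl, bulb or torch is moved more than 30 mm (distance of any of bin, bowl, bulb, torch from where it was at the start of the episode above 0.03 m).
It fails at once if the cap already in the sorter is taken out (horizontal distance between cap_in_sorter and sorter above 0.02 m).
It also fails if it takes over 50 s, if anything falls off the work surface, if the arm or the gripper's body presses on something with over 40 N, if the wrist force passes 120 N, or if a joint passes its speed limit or range.

### The arm

A 6-joint arm with a two-finger parallel gripper is mounted at the origin on the work surface. World frame = base frame: x ahead of the robot, y to its left, z up, the work surface at z = 0. Lengths are in m, angles in degrees, forces in N, time in s.
With the tool pointing down it reaches from about 0.35 to 0.875 m from the base axis. Payload 4.2 kg.
Tool frame: the origin (TCP) lies on the centre line of the jaws, within the pads' length; the fingertips stand tip_reach ahead of it and the grasp point (between the pads) is the TCP (tip_reach is the distance from the TCP to the fingertips, in m); z points along the fingers, y is the line along which they close (so a half turn about z gives the same grasp; the last joint's range is limited). The gripper opens to 87 mm and grips with 3 to 60 N. Pads are 19 mm wide; open, the fingers measure 117 mm over their backs; the gripper's body (75 mm by 190 mm) begins 51 mm behind the grasp point.
Start: joints at [85.233, 22.042, 0.453, 0, -68.411, -14.817], TCP at [0.209, 0.589, 0.208] pointing down, gripper open.
Joint ranges: [-179.83, 179.83], [-69.29, 118.12], [-61.27, 80.66], [-181.25, 117.63], [-171.15, -9.14], [-177.46, 177.46]. Speed limits (degrees/s): [159.86, 159.86, 180, 180, 180, 180].

### API

Orientations are given as a 3x3 rotation matrix whose columns are the frame's x, y, z axes.
In Python, from station import sense, capture, finish_job, tip_reach gives the robot as it stands.
- The arm moves only by the tool arm_command, never from a script. Its argument "deltas" is a list of rows, each a list of 7 numbers: the turn, a rotation vector about the tool's x, y, z in rad, then the shift along the tool's x, y, z in cm, then the closure, from -1 (fully open) to 1 (shut), so that 0 is half open. In form: [[rx, ry, rz, dx, dy, dz, hand], ...]. A call has 1 to 8 rows; each row is the pose to reach, as a shift and turn from the pose commanded when the call began, along the tool's axes at that moment; what a row does not reach only later rows make up. A row lasts 1/12 s, in which the tool goes at most 41.7 mm and 7.16 degrees, less where a joint would pass 70% of its speed; a pose out of reach is approached as far as the arm can. A call with a gripper value outside its range is refused whole. The fingers move at their own pace and stop on an object; the grip force is fixed at half the most. Time passes only in rows, so rows that repeat a pose let the fingers close. It gives the time, the measured TCP pose, the force, the opening and the grip force at its end, in the units of the state.
- sense(): the state, without advancing time (a new reading comes with each control period).
- capture(name): name is "scene" or "top"; returns a dict with "pixels" (480x640x3 uint8, blue, green, red), "fovy" (degrees; the focal length in pixels is half the picture's height over the tangent of half this angle, whatever the lens; pixels are square), "cx", "cy" (the principal point, pixels), "rvec" (rotation vector, rad) and "tvec" (3), from world to camera coordinates, as OpenCV has them. Camera axes: x right, y down, z forward; pixel columns grow to the right and rows downward; lengths in m; the calibration is good to about 2 mm. A picture is of the moment at which its call begins. There is no depth.
- finish_job(): hands the job in; it is judged then, once.
The state is a dict: "time_s": time; "joints": joint angles; "joint_velocities": joint speeds; "effort": joint torques, N m; "tcp_pos": TCP position; "ee_rot": TCP orientation; "wrist_force": force on the tool from outside, world axes, zero at the start; "moment": the same for the moment, N m; "gripper_width": opening from 0.0 (shut) to 1.0 (fully open); "gripper_force": force on a finger pad.
Only numpy, scipy, OpenCV 4.12 (cv2) and the standard library are available. Lean on these libraries where they do the work, as an engineer would, in place of code of your own. Each camera call takes 0.05 s, during which the arm holds its last target. There are 200 camera calls.

## Working session

There is one attempt and no reset: what is moved stays moved. The work goes in short steps, Python scripts to look and compute and a tool call to move; the robot and the scene stay as the last step left them, time stands still between calls to the robot, and variables do not carry over. Pictures are saved under pics/ and viewed, at most 10 in all, crops included, and the job is handed in when it is done.

Besides the shell and the picture viewer there is one more tool, called after "Request:" as name([rows], argument=value, ...), one row to a line, values as JSON. arm_command: Moves the arm, as the interface text tells. Its arguments: {"type":"object","properties":{"deltas":{"type":"array"}},"required":["deltas"]}

```bash
mkdir -p pics; cat > h.py <<'E'
import numpy as np, cv2
from station import sense, capture, finish_job, tip_reach
def ray(c,u,v):
    f=240/np.tan(np.radians(c["fovy"])/2); R=cv2.Rodrigues(np.array(c["rvec"],float))[0]; t=np.array(c["tvec"],float).ravel()
    return -R.T@t, R.T@np.array([(u-c["cx"])/f,(v-c["cy"])/f,1.])
def at_z(c,u,v,z):
    o,d=ray(c,u,v); return o+d*(z-o[2])/d[2]
def proj(c,p):
    f=240/np.tan(np.radians(c["fovy"])/2); R=cv2.Rodrigues(np.array(c["rvec"],float))[0]; q=R@np.array(p,float)+np.array(c["tvec"],float).ravel()
    return q[0]/q[2]*f+c["cx"], q[1]/q[2]*f+c["cy"]
E
python3 - <<'E'
from h import *
import pickle
s=sense(); print(s["tcp_pos"],s["ee_rot"],s["wrist_force"],tip_reach,s["time_s"])
for n in("scene","top"):
    c=capture(n); cv2.imwrite(f"pics/{n}0.png",c["pixels"]); pickle.dump(c,open(n+"0.pkl","wb")); print(n,c["fovy"],c["cx"],c["cy"],ray(c,c["cx"],c["cy"]))
E
```

```text
[0.20924417 0.58825805 0.20655131] [[ 9.42084160e-01 -3.35375903e-01 -6.62540295e-04]
 [-3.35376550e-01 -9.42081881e-01 -2.07346951e-03]
 [ 7.12245022e-05  2.17558326e-03 -9.99997631e-01]] [0.24233153 0.38122784 0.22240563] 0.019 0.0
scene 48.45788325507381 321.97118650815344 241.60762346169253 (array([ 1.0013245 , -0.49269474,  1.00448319]), array([-0.40915254,  0.42940279, -0.80511331]))
top 55.681618968728095 320.4725915763513 241.63208943918283 (array([0.44990274, 0.00536763, 1.04798441]), array([ 0.12383591, -0.02171427, -0.9920651 ]))
```

View pics/scene0.png

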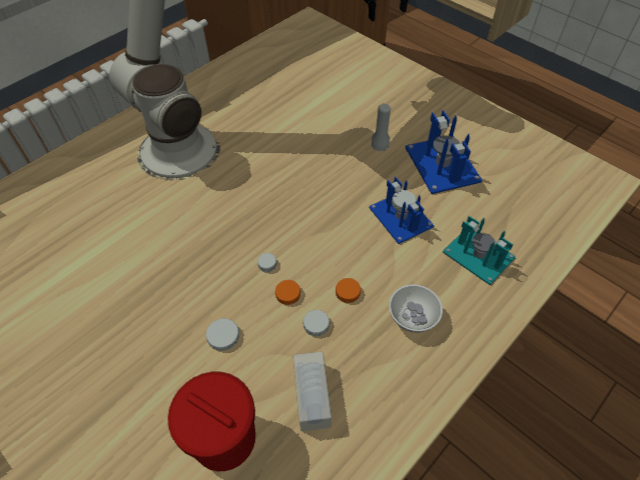

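View pics/top0.png

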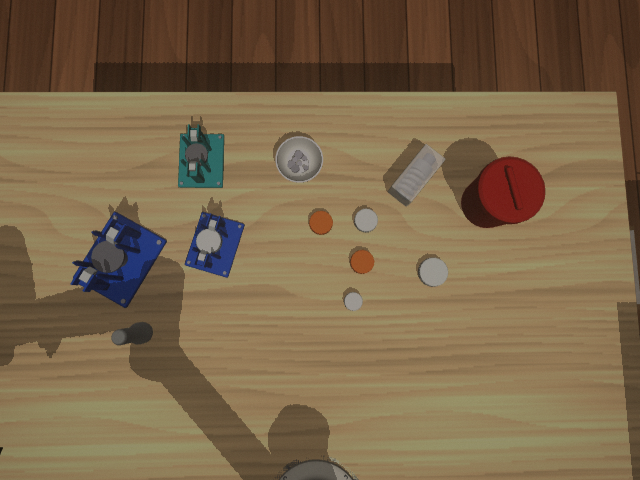

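The top view shows white caps at (366,220), (433,271) and (353,300), and orange ones at (320,222) and (362,261). The sorters are blue small (215,243), blue large (119,258) and turquoise (201,160). My choice is the white cap at (366,220) and the small blue sorter; I'll check both in a crop.

```bash
python3 - <<'E'
from h import *
import pickle
T=pickle.load(open("top0.pkl","rb")); S=pickle.load(open("scene0.pkl","rb"))
a=cv2.resize(T["pixels"][200:290,175:255],None,fx=5,fy=5,interpolation=2)
b=cv2.resize(T["pixels"][200:290,335:395],None,fx=5,fy=5,interpolation=2)
cv2.imwrite("pics/crop1.png",np.hstack([a,b]))
# blobs of white caps
for c,n,rois in((T,"top",[(366,220),(433,271),(353,300)]),(S,"scene",[(316,323),(222,334),(267,262)])):
    hsv=cv2.cvtColor(c["pixels"],cv2.COLOR_BGR2HSV); m=((hsv[...,1]<45)&(hsv[...,2]>90)).astype(np.uint8)
    k,l,st,ce=cv2.connectedComponentsWithStats(m)
    for u,v in rois:
        i=l[v,u]; print(n,ce[i],st[i],at_z(c,*ce[i],.018 if n=="top" else .011), "diam",2*np.sqrt(st[i,4]/np.pi)*.97/(240/np.tan(np.radians(c["fovy"])/2)))
for u,v in((208,240),): print("sorter cap top z.07",at_z(T,u,v,.07), "plate",)
E
```

```text
top [365.77403846 219.82451923] [355 209  23  23 416] [ 0.62819459 -0.12210188  0.018     ] diam 0.049126989102679715
top [433.24572317 271.61897356] [419 258  29  28 643] [ 0.50744268 -0.27331028  0.018     ] diam 0.061077178880565255
top [352.90733591 301.09266409] [344 292  19  19 259] [ 0.44295245 -0.08870517  0.018     ] diam 0.038763534053950985
scene [315.70791075 321.22515213] [303 310  27  24 493] [ 0.62892237 -0.12128896  0.011     ] diam 0.04556965663407371
scene [221.7243173  332.82574772] [206 318  33  31 769] [ 0.50726454 -0.27344257  0.011     ] diam 0.056913522579196275
scene [266.3375     260.57916667] [257 253  20  16 240] [ 0.44198374 -0.08766776  0.011     ] diam 0.03179493323902694
sorter cap top z.07 [0.57761535 0.22682966 0.07      ] plate
```

View pics/crop1.png

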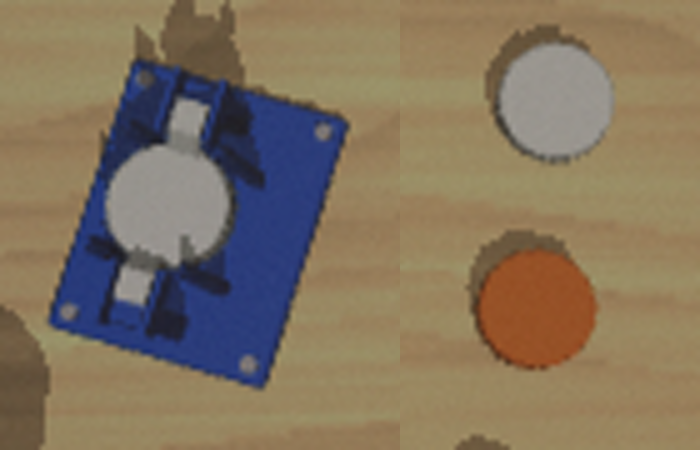

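```bash
python3 - <<'E'
from h import *
import pickle
T=pickle.load(open("top0.pkl","rb")); S=pickle.load(open("scene0.pkl","rb"))
P=np.array([at_z(T,x/5-.4+175,y/5-.4+200,.008) for x,y in((137,60),(349,122),(264,388),(50,324))])
print(P.round(4)); print("centre",P.mean(0),"sides",[np.linalg.norm(P[i]-P[i-1]).round(4) for i in range(4)])
yd=(P[0]+P[3]-P[1]-P[2]); xd=P[0]+P[1]-P[2]-P[3]
print("y angle",np.degrees(np.arctan2(yd[1],yd[0])),"x angle",np.degrees(np.arctan2(xd[1],xd[0])))
print("cap in sorter",at_z(T,169/5-.4+175,205/5-.4+200,.07))
C=S["pixels"][160:270,350:450]; cv2.imwrite("pics/crop2.png",cv2.resize(C,None,fx=5,fy=5,interpolation=2))
R=np.array(sense()["ee_rot"]); p=np.array(sense()["tcp_pos"])
print(np.degrees(np.arctan2(R[1,1],R[0,1])), R.T@(np.array([.6285,-.1217,.1])-p))
for z in(.07,):
  for q in([.578,.227,z],): print(np.array(proj(S,q))-[350,160])
E
```

```text
[[0.6521 0.256  0.008 ]
 [0.6223 0.1579 0.008 ]
 [0.5    0.1953 0.008 ]
 [0.5301 0.2928 0.008 ]]
centre [0.57611338 0.2255043  0.008     ] sides [np.float64(0.1274), np.float64(0.1025), np.float64(0.1279), np.float64(0.1021)]
y angle 72.96834666045237 x angle -16.906056744044896
cap in sorter [0.57630171 0.22594493 0.07      ]
-109.59134507229686 [0.63302461 0.52813362 0.10776945]
[53.95004381 38.09205038]
```

View pics/crop2.png

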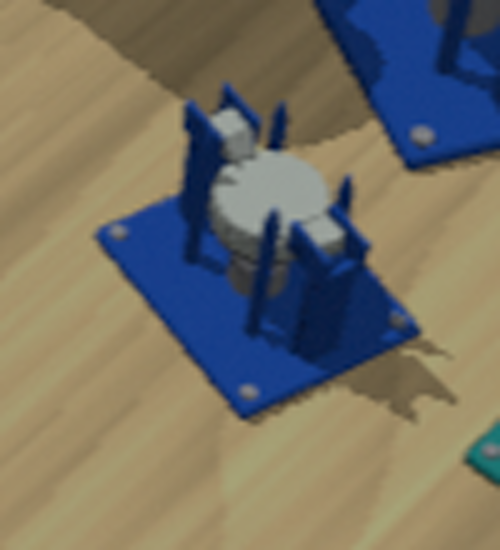

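Request:
arm_command([
  [0,0,0.1,2.5,2,0,-1],
  [0,0,0.2,5,4,0,-1],
  [0,0,0.3,7.5,6.2,0,-1],
  [0,0,0.4,10,8.4,0,-1],
  [0,0,0.443,12.5,10.4,0,-1],
  [0,0,0.443,15,12.5,0,-1],
  [0,0,0.443,17.5,14.6,0,-1],
  [0,0,0.443,20,16.7,0,-1],
])

```text
time_s: 0.77
tcp_pos: [0.3422, 0.3627, 0.2073]
ee_rot: [[0.708, -0.706, -0.0], [-0.706, -0.708, -0.001], [0.0, 0.001, -1.0]]
wrist_force: [0.8, 0.3, -0.2]
gripper_width: 1.002
gripper_force: 0.0
```

```bash
cat >> h.py <<'E'
def go(t,ya=None):
    s=sense(); R=np.array(s["ee_rot"]); p=np.array(s["tcp_pos"]); a=np.degrees(np.arctan2(R[1,1],R[0,1]))
    print("t",s["time_s"],"p",p.round(4),"ya",a.round(2),"z",R[:,2].round(4),"F",np.round(s["wrist_force"],1),"w",s["gripper_width"]); print("shift cm",(R.T@(np.array(t)-p)*100).round(2))
    if ya is not None: print("rz",np.radians(-(ya-a)).round(4))
E
python3 -c "
from h import *
go([.6285,-.1217,.10],-135)"
```

```text
t 0.7667 p [0.3422 0.3627 0.2073] ya -134.95 z [-5.e-04 -5.e-04 -1.e+00] F [ 0.8  0.3 -0.2] w 1.0024880761838324
shift cm [54.49 14.05 10.75]
rz 0.0009
```

Request:
arm_command([
  [0,0,0,3.4,0.9,0,-1],
  [0,0,0,6.8,1.8,0,-1],
  [0,0,0,10.2,2.6,0,-1],
  [0,0,0,13.6,3.5,0,-1],
  [0,0,0,17,4.4,0,-1],
  [0,0,0,20.4,5.3,0,-1],
  [0,0,0,23.8,6.1,0,-1],
  [0,0,0,27,7,0,-1],
])

```text
time_s: 1.43
tcp_pos: [0.4839, 0.1224, 0.2074]
ee_rot: [[0.707, -0.707, -0.0], [-0.707, -0.707, -0.0], [-0.0, 0.0, -1.0]]
wrist_force: [0.1, 1.5, 0.4]
gripper_width: 0.998
gripper_force: 0.0
```

Request:
arm_command([
  [0,0,0,3.4,0.9,1,-1],
  [0,0,0,6.8,1.8,2,-1],
  [0,0,0,10.2,2.6,3,-1],
  [0,0,0,13.6,3.5,4.5,-1],
  [0,0,0,17,4.4,6,-1],
  [0,0,0,20.4,5.3,8,-1],
  [0,0,0,23,6,9,-1],
  [0,0,0,23,6,10,-1],
])

```text
time_s: 2.1
tcp_pos: [0.605, -0.0848, 0.1054]
ee_rot: [[0.704, -0.71, -0.002], [-0.71, -0.704, -0.001], [-0.0, 0.002, -1.0]]
wrist_force: [-0.4, -0.3, -0.1]
gripper_width: 1.001
gripper_force: 0.0
```

```bash
python3 -c "
from h import *
go([.6285,-.1217,.0225],-135)
c=capture('scene'); cv2.imwrite('pics/s2.png',cv2.resize(c['pixels'][200:400,220:440],None,fx=3,fy=3,interpolation=2))"
```

```text
t 2.1 p [ 0.605  -0.0848  0.1054] ya -135.23 z [-0.0016 -0.001  -1.    ] F [-0.4 -0.3 -0.1] w 1.0014333451301296
shift cm [4.28 0.91 8.29]
rz -0.0041
```

View pics/s2.png

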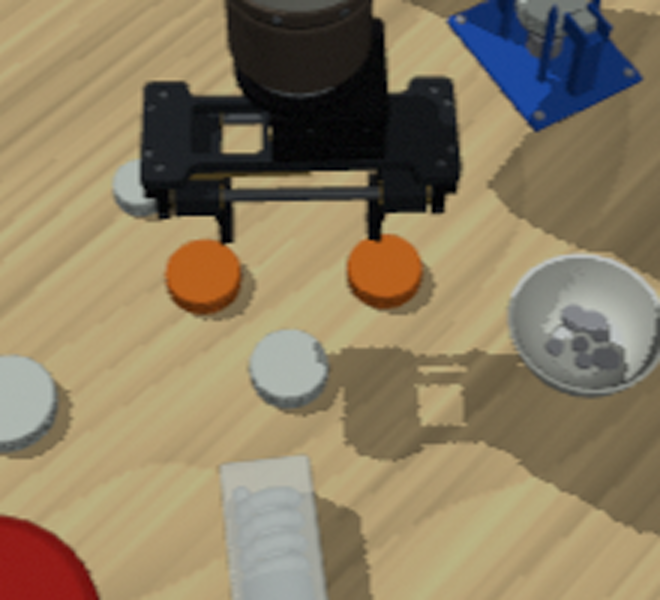

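The gripper stands above and behind the medium cap at crop (288,370), with the orange caps at (203,275) and (385,270). The path down is clear.

Request:
arm_command([
  [0,0,0,2.2,0.5,0,-1],
  [0,0,0,4.2,0.9,0,-1],
  [0,0,0,4.2,0.9,2,-1],
  [0,0,0,4.2,0.9,4,-1],
  [0,0,0,4.2,0.9,5,-1],
  [0,0,0,4.2,0.9,5,-1],
  [0,0,0,4.2,0.9,5,-1],
])

```text
time_s: 2.73
tcp_pos: [0.6269, -0.1163, 0.0577]
ee_rot: [[0.708, -0.706, -0.001], [-0.706, -0.708, -0.0], [-0.0, 0.001, -1.0]]
wrist_force: [0.3, 0.5, 0.3]
gripper_width: 0.997
gripper_force: 0.0
```

```bash
python3 -c "
from h import *
go([.6285,-.1217,.0225],-135)"
```

```text
t 2.7333 p [ 0.6269 -0.1163  0.0577] ya -134.89 z [-9.e-04 -4.e-04 -1.e+00] F [0.3 0.5 0.3] w 0.99743315558106
shift cm [0.49 0.27 3.52]
rz 0.002
```

Request:
arm_command([
  [0,0,0,0.5,0.3,1,-1],
  [0,0,0,0.5,0.3,2.5,-1],
  [0,0,0,0.5,0.3,3.5,-1],
  [0,0,0,0.5,0.3,3.5,-1],
  [0,0,0,0.5,0.3,3.5,-1],
  [0,0,0,0.5,0.3,3.5,-1],
])

```text
time_s: 3.23
tcp_pos: [0.6292, -0.1226, 0.0234]
ee_rot: [[0.708, -0.706, 0.001], [-0.706, -0.708, -0.0], [0.001, -0.001, -1.0]]
wrist_force: [-0.2, 0.1, -0.2]
gripper_width: 1.003
gripper_force: 0.0
```

Request:
arm_command([
  [0,0,0,0,0,0,0],
  [0,0,0,0,0,0,1],
  [0,0,0,0,0,0,1],
  [0,0,0,0,0,0,1],
  [0,0,0,0,0,0,1],
  [0,0,0,0,0,0,1],
  [0,0,0,0,0,0,1],
  [0,0,0,0,0,0,1],
])

```text
time_s: 3.9
tcp_pos: [0.6286, -0.1226, 0.0226]
ee_rot: [[0.708, -0.707, -0.0], [-0.707, -0.708, -0.0], [-0.0, 0.0, -1.0]]
wrist_force: [0.4, -0.2, 0.5]
gripper_width: 0.476
gripper_force: 0.0
```

```bash
python3 -c "
from h import *
go([.5762,.2257,.18],-107)"
```

```text
t 3.9 p [ 0.6286 -0.1226  0.0226] ya -134.96 z [-0. -0. -1.] F [ 0.4 -0.2  0.5] w 0.47603711099691953
shift cm [-28.32 -20.94 -15.74]
rz -0.4881
```

The opening is 41 mm, narrower than the cap, with no grip force, so I'll look before moving.

```bash
python3 -c "
from h import *
go([.5762,.2257,.18],-107)
c=capture('scene');d=capture('top')
a=cv2.resize(c['pixels'][250:370,250:380],(650,600),interpolation=2)
cv2.imwrite('pics/s3.png',a)
f=d['pixels'];cv2.imwrite('pics/t3.png',cv2.resize(f[170:290,290:450],None,fx=4,fy=4))
go([.5762,.2257,.18],-107)"
```

```text
t 3.9 p [ 0.6286 -0.1226  0.0226] ya -134.96 z [-0. -0. -1.] F [ 0.4 -0.2  0.5] w 0.47603711099691953
shift cm [-28.32 -20.94 -15.74]
rz -0.4881
t 4.0 p [ 0.6286 -0.1226  0.0226] ya -134.97 z [-0. -0. -1.] F [-0.5  0.   0.6] w 0.39057573731449413
shift cm [-28.32 -20.94 -15.74]
rz -0.4881
```

View pics/s3.png

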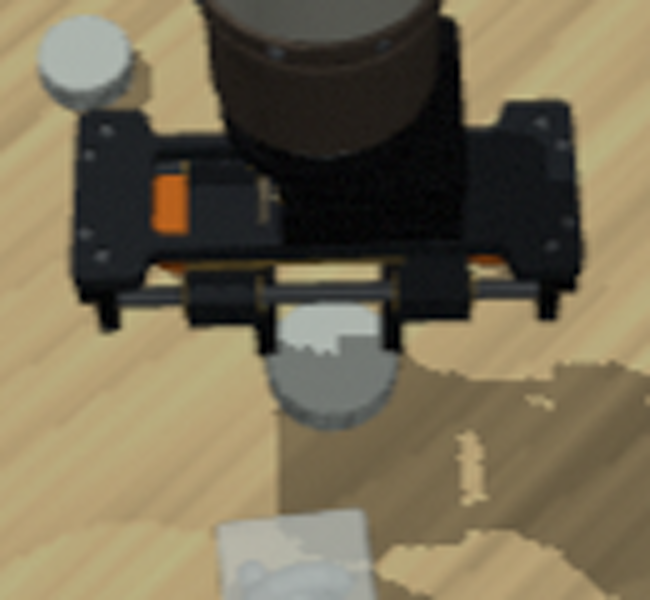

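The fingertips at crop (268,350) and (390,350) show in front of the cap at (330,365) and not beside it, so they seem too high or too far back. I'll measure that and stop the closing.

```bash
python3 -c "
from h import *
import pickle
c=pickle.load(open('scene0.pkl','rb'))
print('finger tips expected',[ (np.array(proj(c,[.6286+k*.707*.017,-.1226+k*.707*.017,z]))-250)*5 for z in (.0036,.0226) for k in (-1,1)])
print('cap top', (np.array(proj(c,[.6285,-.1217,.018]))-250)*5,'bottom front',(np.array(proj(c,[.6285,-.1217,0]))-250)*5)
for z in (.004,.018,.03): print(z,at_z(c,250+268/5,250+350/5,z),at_z(c,250+390/5,250+350/5,z))
"
```

```text
finger tips expected [array([285.4333988 , 366.99609125]), array([366.55624451, 365.07246541]), array([284.34326519, 345.39880604]), array([366.59248433, 343.45802078])]
cap top [326.93832535 348.16128587] bottom front [327.41692375 368.52097567]
0.004 [ 0.60582733 -0.13411438  0.004     ] [ 0.64305056 -0.09881187  0.004     ]
0.018 [ 0.61136162 -0.13913208  0.018     ] [ 0.64806397 -0.10432357  0.018     ]
0.03 [ 0.61610529 -0.14343297  0.03      ] [ 0.65236119 -0.10904788  0.03      ]
```

View pics/t3.png

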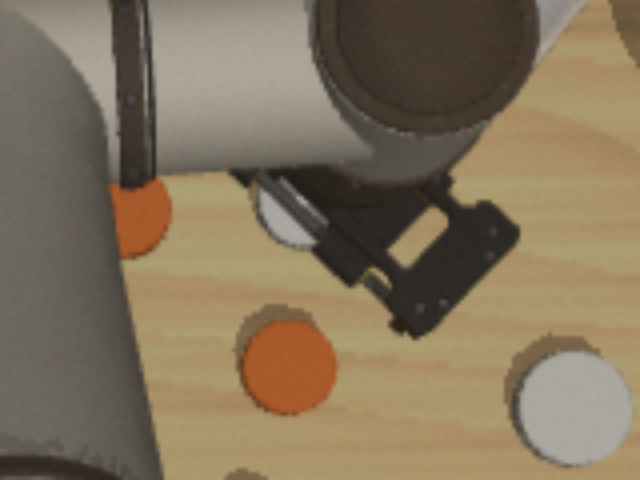

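View pics/s4.png

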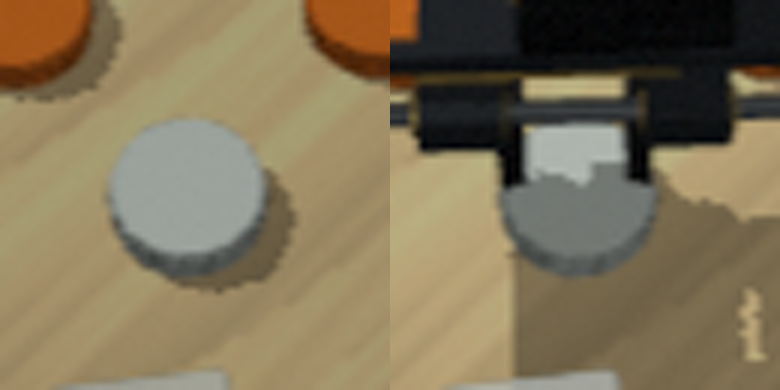

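The cap hasn't moved and the fingers hang above it: the tips are at about z 0.03, roughly 3 cm higher than TCP minus tip_reach. I'll open and feel the way down.

Request:
arm_command([
  [0,0,0,0,0,0,-1],
  [0,0,0,0,0,0,-1],
  [0,0,0,0,0,0,-1],
  [0,0,0,0,0,0,-1],
  [0,0,0,0,0,0,-1],
  [0,0,0,0,0,0,-1],
  [0,0,0,0,0,0,-1],
  [0,0,0,0,0,0,-1],
])

```text
time_s: 4.72
tcp_pos: [0.6286, -0.1225, 0.0226]
ee_rot: [[0.708, -0.707, -0.0], [-0.707, -0.708, -0.0], [-0.0, 0.0, -1.0]]
wrist_force: [0.2, -0.4, -0.1]
gripper_width: 0.86
gripper_force: 0.0
```

Request:
arm_command([
  [0,0,0,0,0,0.3,-1],
  [0,0,0,0,0,0.6,-1],
  [0,0,0,0,0,0.8,-1],
  [0,0,0,0,0,1,-1],
  [0,0,0,0,0,1,-1],
  [0,0,0,0,0,1,-1],
])

```text
time_s: 5.22
tcp_pos: [0.6285, -0.1226, 0.0124]
ee_rot: [[0.708, -0.707, -0.001], [-0.707, -0.708, -0.0], [-0.0, 0.0, -1.0]]
wrist_force: [-0.5, -0.9, 0.5]
gripper_width: 0.999
gripper_force: 0.0
```

No contact at a TCP height of 12 mm, so the real tips are shorter than stated.

Request:
arm_command([
  [0,0,0,0,0,0.3,-1],
  [0,0,0,0,0,0.6,-1],
  [0,0,0,0,0,0.9,-1],
  [0,0,0,0,0,1,-1],
  [0,0,0,0,0,1,-1],
  [0,0,0,0,0,1,-1],
])

```text
time_s: 5.72
tcp_pos: [0.6286, -0.1226, 0.0025]
ee_rot: [[0.708, -0.707, -0.0], [-0.707, -0.708, -0.0], [-0.0, 0.0, -1.0]]
wrist_force: [0.8, -0.1, 0.3]
gripper_width: 1.003
gripper_force: 0.0
```

```bash
python3 -c "
from h import *
import pickle
d=capture('scene');c=d
z0=sense()['tcp_pos'][2];print(sense()['tcp_pos'],sense()['wrist_force'])
cv2.imwrite('pics/s5.png',cv2.resize(d['pixels'][280:345,265:365],None,fx=7,fy=7,interpolation=2))
for z in (0,.005,.01,.02): print(z,[((np.array(proj(c,[.6286+.0067+k*.707*.044,-.1226-.0067+k*.707*.044,z]))-[265,280])*7).round() for k in(-1,1)])
"
```

```text
[ 0.62868265 -0.12256833  0.00268116] [ 0.0391297   0.72463151 -0.60346325]
0 [array([205., 340.]), array([499., 333.])]
0.005 [array([204., 332.]), array([500., 325.])]
0.01 [array([203., 324.]), array([500., 317.])]
0.02 [array([202., 309.]), array([501., 302.])]
```

View pics/s5.png

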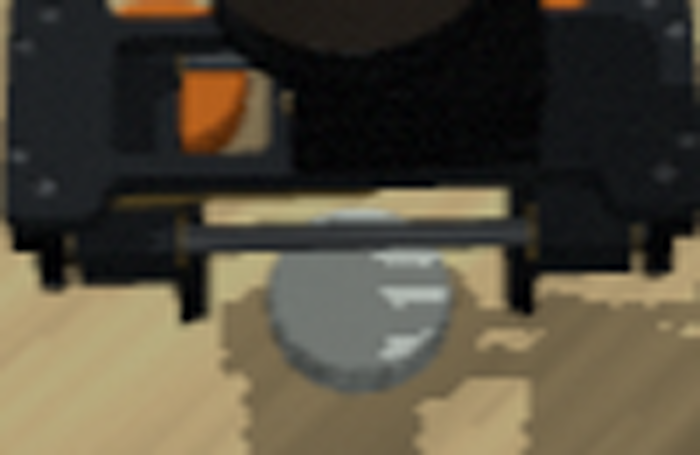

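The tips at crop (190,320) and (520,312) work out at about z 0.011, straddling the cap at (360,300). I'll go 6 mm lower and grip.

Request:
arm_command([
  [0,0,0,0,0,0.2,-1],
  [0,0,0,0,0,0.4,-1],
  [0,0,0,0,0,0.6,-1],
  [0,0,0,0,0,0.6,-1],
  [0,0,0,0,0,0.6,1],
  [0,0,0,0,0,0.6,1],
  [0,0,0,0,0,0.6,1],
  [0,0,0,0,0,0.6,1],
])

```text
time_s: 6.43
tcp_pos: [0.6287, -0.1226, -0.0033]
ee_rot: [[0.708, -0.707, 0.0], [-0.707, -0.708, -0.0], [0.0, -0.0, -1.0]]
wrist_force: [0.2, 0.1, 0.0]
gripper_width: 0.784
gripper_force: 0.0
```

Request:
arm_command([
  [0,0,0,0,0,0,1],
  [0,0,0,0,0,0,1],
  [0,0,0,0,0,0,1],
  [0,0,0,0,0,0,1],
  [0,0,0,0,0,0,1],
  [0,0,0,0,0,0,1],
])

```text
time_s: 6.93
tcp_pos: [0.6286, -0.1226, -0.0033]
ee_rot: [[0.708, -0.707, 0.0], [-0.707, -0.708, -0.0], [0.0, -0.0, -1.0]]
wrist_force: [1.0, -0.0, 0.6]
gripper_width: 0.594
gripper_force: 30.0
```

Gripped: opening 52 mm, 30 N. Lift and carry.

Request:
arm_command([
  [0,0,0,0,0,-3,1],
  [0,0,0,0,0,-6,1],
  [0,0,0,0,0,-9,1],
  [0,0,-0.08,-2.4,-1.8,-12,1],
  [0,0,-0.16,-5,-3.7,-14,1],
  [0,0,-0.24,-8,-6,-15.5,1],
  [0,0,-0.32,-11,-8.2,-15.5,1],
  [0,0,-0.4,-14,-10.4,-15.5,1],
])

```text
time_s: 7.6
tcp_pos: [0.6032, 0.0516, 0.1534]
ee_rot: [[0.928, -0.372, 0.003], [-0.372, -0.928, 0.001], [0.003, -0.002, -1.0]]
wrist_force: [1.0, -0.0, -0.4]
gripper_width: 0.6
gripper_force: 30.0
```

```bash
python3 -c "
from h import *
print(sense()['gripper_force'])
go([.5762,.2257,.15],-107)"
```

```text
29.997326731681824
t 7.6 p [0.6032 0.0516 0.1534] ya -111.85 z [ 0.0032  0.0012 -1.    ] F [ 1.  -0.  -0.4] w 0.59977877324566
shift cm [ -8.99 -15.15   0.35]
rz -0.0847
```

Request:
arm_command([
  [0,0,-0.04,-2,-3.2,0,1],
  [0,0,-0.08,-4,-6.5,0,1],
  [0,0,-0.08,-6,-10,0,1],
  [0,0,-0.08,-7.8,-13,0,1],
  [0,0,-0.08,-8.7,-14.7,0,1],
  [0,0,-0.08,-8.7,-14.7,0,1],
  [0,0,-0.08,-8.7,-14.7,0,1],
  [0,0,-0.08,-8.7,-14.7,0,1],
])

```text
time_s: 8.27
tcp_pos: [0.5774, 0.2183, 0.1515]
ee_rot: [[0.954, -0.3, -0.001], [-0.3, -0.954, -0.0], [-0.0, 0.001, -1.0]]
wrist_force: [-0.5, -0.5, -1.0]
gripper_width: 0.597
gripper_force: 30.0
```

```bash
python3 -c "
from h import *
go([.5762,.2257,.11],-107)"
```

```text
t 8.2667 p [0.5774 0.2183 0.1515] ya -107.48 z [-6.e-04 -4.e-04 -1.e+00] F [-0.5 -0.5 -1. ] w 0.5968366707636383
shift cm [-0.33 -0.67  4.15]
rz -0.0084
```

Correct and come to TCP 0.11 (cap underside about 0.113, above the posts).

Request:
arm_command([
  [0,0,-0.008,-0.33,-0.67,0,1],
  [0,0,-0.008,-0.33,-0.67,1.5,1],
  [0,0,-0.008,-0.33,-0.67,3,1],
  [0,0,-0.008,-0.33,-0.67,4,1],
  [0,0,-0.008,-0.33,-0.67,4,1],
  [0,0,-0.008,-0.33,-0.67,4,1],
])

```text
time_s: 8.77
tcp_pos: [0.5765, 0.2255, 0.1113]
ee_rot: [[0.956, -0.293, -0.001], [-0.293, -0.956, -0.001], [-0.0, 0.001, -1.0]]
wrist_force: [0.3, 0.7, -0.3]
gripper_width: 0.591
gripper_force: 30.0
```

```bash
python3 -c "
from h import *
go([.5762,.2257,.11],-107)
c=capture('scene')
cv2.imwrite('pics/s6.png',cv2.resize(c['pixels'][140:260,350:470],(600,600),interpolation=2))
print((np.array(proj(c,[.5762,.2257,.096]))-[350,140])*5,(np.array(proj(c,[.5762,.2257,.131]))-[350,140])*5)"
```

```text
t 8.7667 p [0.5765 0.2255 0.1113] ya -107.04 z [-8.e-04 -1.e-03 -1.e+00] F [ 0.3  0.7 -0.3] w 0.5914175094471636
shift cm [-0.03 -0.01  0.13]
rz -0.0008
[271.85439091 252.34245397] [281.54884159 199.57923937]
```

View pics/s6.png

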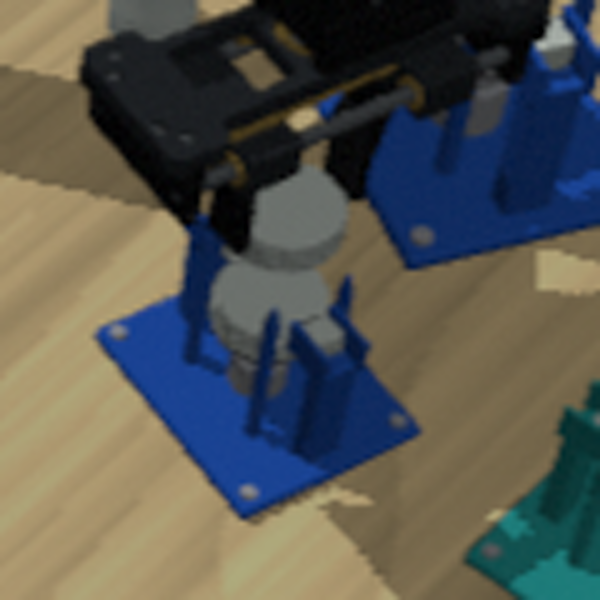

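The held cap is at crop (290,205), right above the lower cap at (270,295) and between the posts. I'll check the predicted outline against the edges read off: right 347, bottom 270, top 165.

```bash
python3 -c "
from h import *
c=capture('scene')
R=np.array(sense()['ee_rot']);p=np.array(sense()['tcp_pos'])
a=np.linspace(0,6.283,90)
def ext(ctr,z0):
    P=np.array([[(np.array(proj(c,[ctr[0]+.027*np.cos(t),ctr[1]+.027*np.sin(t),z]))-[350,140])*5 for t in a] for z in (z0,z0+.018)]).reshape(-1,2)
    return P.min(0).round(),P.max(0).round()
print('lower',ext([.5762,.2257],.052),'read 212..332, top 250')
for ox in (-.003,0,.003):
  for oz in (0,.0033):
    print(ox,oz,ext(p+R[:,0]*ox,p[2]+oz))
g=cv2.cvtColor(c['pixels'],cv2.COLOR_BGR2GRAY)
print(g[181,400:424]); print(g[168:200,410])
"
```

```text
lower (array([202., 246.]), array([324., 360.])) read 212..332, top 250
-0.003 0 (array([215., 152.]), array([341., 269.]))
-0.003 0.0033 (array([216., 147.]), array([342., 264.]))
0 0 (array([219., 157.]), array([345., 273.]))
0 0.0033 (array([219., 152.]), array([346., 268.]))
0.003 0 (array([222., 161.]), array([349., 278.]))
0.003 0.0033 (array([223., 156.]), array([350., 273.]))
[  6  82 111 110 110 109 109 111 111 112 111 110 110 110 110 110 111 111
 111 105 101 102 100  82]
[ 26  27  41  56  77  83  91 109 111 111 110 111 110 111 110 110 111 111
 111 110 113  97  80  87  86  85 107 111 111 111 110 110]
```

```bash
python3 -c "
from h import *
import pickle
from scipy.optimize import least_squares
for n,roi in (('top',(180,200,255,285)),('scene',(365,170,440,248))):
    c=pickle.load(open(n+'0.pkl','rb')); x0,y0,x1,y1=roi
    sub=np.zeros((480,640),np.uint8); sub[y0:y1,x0:x1]=1
    h=cv2.cvtColor(c['pixels'],cv2.COLOR_BGR2HSV)
    w=((h[...,1]<45)&(h[...,2]>120)&(sub>0)).astype(np.uint8)
    k,l,st,ce=cv2.connectedComponentsWithStats(cv2.morphologyEx(w,cv2.MORPH_OPEN,np.ones((7,7),np.uint8)))
    i=1+st[1:,4].argmax(); print(n,'cap blob',st[i],ce[i],at_z(c,*ce[i],.07 if n=='top' else .066))
    b=((h[...,0]>100)&(h[...,0]<130)&(h[...,1]>120)&(sub>0)).astype(np.uint8)
    k,l,st,ce=cv2.connectedComponentsWithStats(b); b=(l==1+st[1:,4].argmax())
    q=np.argwhere(b)[:,::-1].astype(float)
    W=np.array([at_z(c,u,v,.008)[:2] for u,v in q]).astype(np.float32)
    r=cv2.minAreaRect(W*1000); print('plate',r)
"
```

```text
top cap blob [197 229  23  21 393] [207.82442748 239.21119593] [0.57933657 0.22724035 0.07      ]
plate ((576.85107421875, 226.08030700683594), (102.22052001953125, 129.13055419921875), 73.08069610595703)
scene cap blob [395 191  20  14 231] [404.46320346 197.6969697 ] [0.57629828 0.23185836 0.066     ]
plate ((559.99609375, 243.05563354492188), (127.32852935791016, 177.9982147216797), 72.80485534667969)
```

```bash
python3 -c "
from h import *
import pickle
c=pickle.load(open('scene0.pkl','rb'))
P=[at_z(c,x/5-.4+350,y/5-.4+160,.006) for x,y in((95,236),(246,418),(420,331))]
print(P,(P[0]+P[2])/2,np.linalg.norm(P[0]-P[1]),np.linalg.norm(P[1]-P[2]))
print(at_z(c,271/5-.4+350,195/5-.4+160,.07))
go([.5772,.2265,.0800],-107)
"
```

```text
[array([0.50384415, 0.19476903, 0.006     ]), array([0.62641422, 0.15912896, 0.006     ]), array([0.65431046, 0.25618919, 0.006     ])] [0.5790773  0.22547911 0.006     ] 0.12764653547632285 0.10098954609306532
[0.57871467 0.22553798 0.07      ]
t 8.8667 p [0.5772 0.2262 0.1125] ya -107.02 z [ 1.5e-03  5.0e-04 -1.0e+00] F [0.4 0.  0.1] w 0.5952735707322142
shift cm [-0.01 -0.03  3.25]
rz -0.0003
```

The two cameras average to (0.5777, 0.2257), within 1 mm of where the tool stands. Descending with a watch on the force.

Request:
arm_command([
  [0,0,0,0.07,0,0.7,1],
  [0,0,0,0.07,0,1.4,1],
  [0,0,0,0.07,0,2,1],
  [0,0,0,0.07,0,2.3,1],
  [0,0,0,0.07,0,2.6,1],
  [0,0,0,0.07,0,2.6,1],
  [0,0,0,0.07,0,2.6,1],
])

```text
time_s: 9.45
tcp_pos: [0.5771, 0.226, 0.0854]
ee_rot: [[0.956, -0.292, -0.0], [-0.292, -0.956, -0.0], [-0.0, 0.0, -1.0]]
wrist_force: [-0.9, -0.4, 0.5]
gripper_width: 0.599
gripper_force: 30.0
```

Request:
arm_command([
  [0,0,0,0,0,0.3,1],
  [0,0,0,0,0,0.5,1],
  [0,0,0,0,0,0.7,1],
  [0,0,0,0,0,0.7,1],
  [0,0,0,0,0,0.7,1],
])

```text
time_s: 9.87
tcp_pos: [0.577, 0.226, 0.0785]
ee_rot: [[0.956, -0.292, -0.0], [-0.292, -0.956, -0.0], [-0.0, 0.0, -1.0]]
wrist_force: [-0.7, -0.1, 0.4]
gripper_width: 0.594
gripper_force: 30.0
```

Request:
arm_command([
  [0,0,0,0,0,0.2,1],
  [0,0,0,0,0,0.4,1],
  [0,0,0,0,0,0.5,1],
  [0,0,0,0,0,0.5,1],
  [0,0,0,0,0,0.5,1],
])

```text
time_s: 10.28
tcp_pos: [0.5769, 0.226, 0.0736]
ee_rot: [[0.956, -0.292, -0.0], [-0.292, -0.956, -0.0], [-0.0, 0.0, -1.0]]
wrist_force: [-0.9, 0.8, 1.0]
gripper_width: 0.593
gripper_force: 30.0
```

Request:
arm_command([
  [0,0,0,0,0,0.15,1],
  [0,0,0,0,0,0.15,1],
  [0,0,0,0,0,0.15,1],
])

```text
time_s: 10.53
tcp_pos: [0.5771, 0.2262, 0.0722]
ee_rot: [[0.956, -0.292, 0.0], [-0.292, -0.956, 0.0], [-0.0, -0.0, -1.0]]
wrist_force: [-0.7, 0.9, 1.6]
gripper_width: 0.595
gripper_force: 30.0
```

Light contact, so release, rise 4 cm and shut the fingers.

Request:
arm_command([
  [0,0,0,0,0,0,-0.5],
  [0,0,0,0,0,0,-0.5],
  [0,0,0,0,0,0,-0.5],
  [0,0,0,0,0,0,-0.5],
  [0,0,0,0,0,-1,-0.5],
  [0,0,0,0,0,-2,-0.5],
  [0,0,0,0,0,-3,-0.5],
  [0,0,0,0,0,-4,-0.5],
])

```text
time_s: 11.2
tcp_pos: [0.5776, 0.2263, 0.1139]
ee_rot: [[0.956, -0.292, 0.001], [-0.292, -0.956, 0.001], [0.001, -0.001, -1.0]]
wrist_force: [0.4, 0.0, -0.5]
gripper_width: 0.75
gripper_force: 0.0
```

Request:
arm_command([
  [0,0,0,0,0,0,1],
  [0,0,0,0,0,0,1],
  [0,0,0,0,0,0,1],
  [0,0,0,0,0,0,1],
  [0,0,0,0,0,0,1],
  [0,0,0,0,0,0,1],
  [0,0,0,0,0,0,1],
  [0,0,0,0,0,0,1],
])

```text
time_s: 11.87
tcp_pos: [0.577, 0.226, 0.1119]
ee_rot: [[0.956, -0.292, -0.0], [-0.292, -0.956, -0.0], [-0.0, 0.0, -1.0]]
wrist_force: [0.2, 0.3, -1.1]
gripper_width: 0.23
gripper_force: 0.0
```

Request:
arm_command([
  [0,0,0,0,0,0,1],
  [0,0,0,0,0,0,1],
  [0,0,0,0,0,0,1],
])

```text
time_s: 12.12
tcp_pos: [0.5771, 0.226, 0.1121]
ee_rot: [[0.956, -0.292, -0.0], [-0.292, -0.956, -0.0], [-0.0, 0.0, -1.0]]
wrist_force: [1.0, 0.0, 0.1]
gripper_width: 0.036
gripper_force: 0.0
```

```bash
python3 -c "
from h import *
go([.5774,.2259,.095],-107)
c=capture('scene'); g=cv2.cvtColor(c['pixels'],cv2.COLOR_BGR2HSV)
a=np.linspace(0,6.283,90)
def ext(ctr,z0):
    P=np.array([[proj(c,[ctr[0]+.027*np.cos(t),ctr[1]+.027*np.sin(t),z]) for t in a] for z in (z0,z0+.018)]).reshape(-1,2)
    return P.min(0).round(1),P.max(0).round(1)
print('expected upper cap',ext([.5772,.2261],.077))
m=((g[...,1]<50)&(g[...,2]>75))[176:216,380:430]
for r in range(0,40,2): print(176+r,''.join('#' if x else '.' for x in m[r]))
"
```

```text
t 12.1167 p [0.5771 0.226  0.1121] ya -107.0 z [-0.e+00 -1.e-04 -1.e+00] F [1.  0.  0.1] w 0.03574012002801832
shift cm [0.03 0.   1.71]
rz -0.0001
expected upper cap (array([392.1, 182.1]), array([416.7, 205.1]))
176 .........................................#........
178 .................#................................
180 ..................................................
182 ............######...#............................
184 ............#############.........................
186 .......#......############..######................
188 ..............######################..............
190 .......#.....########################.............
192 .............########################.............
194 ..............#######################.............
196 ......#........######################...#.........
198 ............##...####################.............
200 .#..........###....##############.###...#.........
202 ............######....#....#########..............
204 .............#########.....#...######...#.........
206 .............##.######....##....#######...#.......
208 .................#.#.....##......#####............
210 ...................##....##.........#.............
212 ..................#........................#......
214 ............................................#.....
```

The cap rests in place (columns 393–416, predicted 392–417). Press down.

Request:
arm_command([
  [0,0,0,0.03,0,0.8,1],
  [0,0,0,0.03,0,1.6,1],
  [0,0,0,0.03,0,2.2,1],
  [0,0,0,0.03,0,2.6,1],
  [0,0,0,0.03,0,2.9,1],
  [0,0,0,0.03,0,2.9,1],
])

```text
time_s: 12.67
tcp_pos: [0.5769, 0.2256, 0.082]
ee_rot: [[0.956, -0.293, -0.002], [-0.293, -0.956, -0.001], [-0.001, 0.001, -1.0]]
wrist_force: [0.1, -0.8, 0.0]
gripper_width: 0.006
gripper_force: 0.0
```

Request:
arm_command([
  [0,0,0,0,0,0.3,1],
  [0,0,0,0,0,0.6,1],
  [0,0,0,0,0,0.9,1],
  [0,0,0,0,0,1.1,1],
  [0,0,0,0,0,1.1,1],
])

```text
time_s: 13.08
tcp_pos: [0.5784, 0.2265, 0.0729]
ee_rot: [[0.956, -0.292, 0.003], [-0.292, -0.956, 0.001], [0.002, -0.002, -1.0]]
wrist_force: [2.4, -0.5, 3.5]
gripper_width: 0.008
gripper_force: 1.4
```

Request:
arm_command([
  [0,0,0,0,0,0.2,1],
  [0,0,0,0,0,0.4,1],
  [0,0,0,0,0,0.4,1],
])

```text
time_s: 13.33
tcp_pos: [0.5782, 0.2264, 0.0683]
ee_rot: [[0.956, -0.292, 0.002], [-0.292, -0.956, 0.001], [0.001, -0.001, -1.0]]
wrist_force: [2.3, 0.2, 2.9]
gripper_width: 0.003
gripper_force: 1.5
```

Request:
arm_command([
  [0,0,0,0,0,0.2,1],
  [0,0,0,0,0,0.4,1],
  [0,0,0,0,0,0.4,1],
])

```text
time_s: 13.58
tcp_pos: [0.5778, 0.2263, 0.064]
ee_rot: [[0.956, -0.292, 0.001], [-0.292, -0.956, 0.001], [0.001, -0.001, -1.0]]
wrist_force: [2.2, 1.6, 4.6]
gripper_width: 0.002
gripper_force: 1.7
```

Request:
arm_command([
  [0,0,0,0,0,0.2,1],
  [0,0,0,0,0,0.4,1],
  [0,0,0,0,0,0.4,1],
])

```text
time_s: 13.83
tcp_pos: [0.5776, 0.2261, 0.0599]
ee_rot: [[0.956, -0.292, 0.0], [-0.292, -0.956, 0.0], [0.0, -0.0, -1.0]]
wrist_force: [3.0, 2.1, 3.7]
gripper_width: 0.003
gripper_force: 1.9
```

```bash
cat > m.py <<'E'
from h import *
c=capture('scene'); g=cv2.cvtColor(c['pixels'],cv2.COLOR_BGR2HSV)
a=np.linspace(0,6.283,90)
def ext(ctr,z0):
    P=np.array([[proj(c,[ctr[0]+.027*np.cos(t),ctr[1]+.027*np.sin(t),z]) for t in a] for z in (z0,z0+.018)]).reshape(-1,2)
    return P.min(0).round(1),P.max(0).round(1)
for z in (.034,.052,.077): print(z,'expected cap',ext([.5778,.2258],z))
V=g[...,2]; S=g[...,1]
for r in range(180,222): print(r,''.join('B' if S[r,u]>120 else '#' if S[r,u]<60 and V[r,u]>95 else '+' if S[r,u]<60 and V[r,u]>60 else 'k' if V[r,u]<45 else '.' for u in range(380,430)))
E
python3 m.py
```

```text
0.034 expected cap (array([390.3, 194.7]), array([414.2, 217.2]))
0.052 expected cap (array([391.1, 189.6]), array([415.3, 212.3]))
0.077 expected cap (array([392.2, 182.3]), array([416.8, 205.3]))
180 kkkkkkkkkkkkkkkkkkkkkkkBBBBkkkkkkkkkkk...kkkkkkkkk
181 kkkkkkkkkkkkkkkkkkkkkkkkBkkkkkkkkkkkkkkkBBkkkkkkBB
182 kkkkkkkkkkkkkkkk++kkkkkkkkkkkkkkkkkkkkBBBBkkkkBBBB
183 ..kkkkkkkkkkkk+###.kkkkBBkkkkkkkkkkkk..kkkkkk.BBBB
184 .kkkkkkkkkkkk+#####kkkBBBBkkkkkkkkkkk...kkk....BBB
185 kkkk...kkkkkk######+kkkk.Bkkkkkkkkkkk.........+BBB
186 kkkkkkkkkkkkk.#####+kk...BBkkkkkkkkkk...........BB
187 kkkkkkkkkkkkkB.##++.....kBBkkkkkkkkk...........+BB
188 kkkkkkkkkkkkBBB++.....kkkBBkkkkkk................B
189 kkkkkkkkkkkkkk......kkkkBBkkkkkkk.................
190 kkkkkkkkkBkkk.....kkkkkBkkkkkkkkk.................
191 BkkBkkkkkk.....kk+##BBkkBkkkkkkk..................
192 kkkkkkkkkk...k++###+BBBBkkkkkkkk#.................
193 kkkkkkkkkk.kk.#####+kkkkkkkkkkkk+#................
194 kBkBkkkkkkkB.+#####+kkkBkkkkkkB.###...............
195 kkkkBkkkBBBB#######.kkkBBBkkkkB+###.....+.........
196 .kkkkkkkBBBB######
[... 707 characters left out ...]
BB.+++++++++BBB++.BBBBBB##+++.BBBB+.....
210 BBBBBBBBBBBBB+++++++++BBB+#+.BBBBBB++++.BBB+......
211 BBBBBBBBBBBBB.++++++++BBB++++BBBBBBB..BBBBB+......
212 BBBBBBBBBBBBBB+++++++.BB.+++++BBBBBBBBBBBBB+......
213 BBBBBBBBBBBBBBB++++++BBB.++++++BBBBBBBBBBBB.......
214 BBBBBBBBBBBBBBBB.++++BBB.+++++.BBBBBBBBBBBBB+.....
215 BBBBBBBBBBBBBBBB.....BBB.+++.BBBBBBBBBBBBBBBB+....
216 BBBBBBBBBBBBBBBB.....BBB..+BBBBBBBBBBBBBBBBBBB+...
217 BBBBBBBBBBBBBBBBB..+BBBB++.BBBBBBBBBBBBBBBBBBBB+..
218 BBBBBBBBBBBBBBBBBB++BBB.+.BBBBBBBBBBBBBBBBBBBBB.+.
219 BBBBBBBBBBBBBBBBBBBBBBBBBBBBBBBBBBBBBBBBBBBBBBBB.+
220 BBBBBBBBBBBBBBBBBBBBBBBBBBBBBBBBBBBBBBBBBBBBBBBBB.
221 .BBBBBBBBBBBBBBBBBBBBBBBBBBBBBBBBBBBBBBBBBBBBBBBBB
```

The pile has sunk and the force is now about the platform spring alone. I'll press 4 mm more, then lift and check.

Request:
arm_command([
  [0,0,0,0,0,0.2,1],
  [0,0,0,0,0,0.4,1],
  [0,0,0,0,0,0.5,1],
  [0,0,0,0,0,0.5,1],
])

```text
time_s: 14.22
tcp_pos: [0.5773, 0.226, 0.055]
ee_rot: [[0.956, -0.292, -0.0], [-0.292, -0.956, -0.0], [-0.0, 0.0, -1.0]]
wrist_force: [1.6, 1.2, 4.6]
gripper_width: 0.003
gripper_force: 2.3
```

Request:
arm_command([
  [0,0,0,0,0,-1,1],
  [0,0,0,0,0,-3,1],
  [0,0,0,0,0,-6,1],
  [0,0,0,0,0,-9,1],
  [0,0,0,0,0,-12,1],
  [0,0,0,0,0,-15,1],
  [0,0,0,-4,0,-16,1],
  [0,0,0,-8,0,-16,1],
])

```text
time_s: 14.88
tcp_pos: [0.5009, 0.249, 0.2171]
ee_rot: [[0.955, -0.296, 0.001], [-0.296, -0.955, 0.001], [0.001, -0.001, -1.0]]
wrist_force: [-0.1, 0.7, 0.3]
gripper_width: 0.007
gripper_force: 0.0
```

Request:
arm_command([
  [0,0,0,-3,0,0,1],
  [0,0,0,-6,0,0,1],
  [0,0,0,-6,0,0,1],
  [0,0,0,-6,0,0,1],
])

```text
time_s: 15.22
tcp_pos: [0.4411, 0.2662, 0.2148]
ee_rot: [[0.957, -0.291, -0.003], [-0.291, -0.957, -0.002], [-0.002, 0.003, -1.0]]
wrist_force: [0.7, 0.5, 0.2]
gripper_width: 0.007
gripper_force: 0.0
```

```bash
python3 m.py; python3 -c "
from h import *
import pickle
go([.5,.1,.2])
# same place before the job
c=pickle.load(open('scene0.pkl','rb')); d=capture('scene'); e=capture('top'); f=pickle.load(open('top0.pkl','rb'))
for n,a,b in(('top',f,e),('scene',c,d)):
  for im in(a,b):
    h=cv2.cvtColor(im['pixels'],cv2.COLOR_BGR2HSV); m=((h[...,1]<45)&(h[...,2]>90)).astype(np.uint8)
    l=cv2.connectedComponentsWithStats(m); pts=[(433,271),(353,300),(208,240)] if n=='top' else [(222,332),(267,261)]
    print(n,[(l[3][l[1][v,u]].round(1),l[2][l[1][v,u]][4]) for u,v in pts])
"
```

```text
0.034 expected cap (array([390.3, 194.7]), array([414.2, 217.2]))
0.052 expected cap (array([391.1, 189.6]), array([415.3, 212.3]))
0.077 expected cap (array([392.2, 182.3]), array([416.8, 205.3]))
180 .......+.#.....BBB.+......##................BBBBBB
181 .......BB+...+B..BB.+....+.#.................BBBBB
182 ......+BBB+..++##+BB.+....B#..................BBBB
183 ......+BBBB+######.BB.+.+BB#.................+BBBB
184 ......+BBBBB#######.BB+.+BB+...................BBB
185 ......+BBBBBB######+.B+..BB#..................+BBB
186 ........BBBBB.######+...BBB#....................BB
187 .......+BBBBBB.#####++..BBB+...................+BB
188 .......+BBBBBB.+#####+..BB+......................B
189 .......+BBBBBB.+######.+BB+.....................+.
190 ........BBBBBB++############......................
191 ........BBBBBBB+##############....................
192 .......BBBBBBB.++##############...................
193 ......+BBBBBB.###################.................
194 ......+BBBBBB+####################................
195 ......+BBBBB.#####################......+.........
196 .......BBBBB+#####
[... 1276 characters left out ...]
BBBBBBBBBBBBBBBBBBB.+
220 BBBBBBBBBBBBBBBBBBBBBBBBBBBBBBBBBBBBBBBBBBBBBBBBB.
221 .BBBBBBBBBBBBBBBBBBBBBBBBBBBBBBBBBBBBBBBBBBBBBBBBB
t 15.2667 p [0.4423 0.2663 0.2148] ya -106.96 z [-0.0021 -0.0016 -1.    ] F [ 1.  -0.3 -0.7] w 0.003674120920978703
shift cm [10.37 14.22  1.5 ]
top [(array([433.2, 271.6]), np.int32(643)), (array([352.9, 301.1]), np.int32(259)), (array([207.8, 240.1]), np.int32(583))]
top [(array([433.2, 271.6]), np.int32(649)), (array([352.9, 301.1]), np.int32(263)), (array([208.8, 239. ]), np.int32(489))]
scene [(array([221.7, 332.8]), np.int32(769)), (array([266.3, 260.6]), np.int32(240))]
scene [(array([221.7, 332.9]), np.int32(773)), (array([266.3, 260.6]), np.int32(240))]
```

The upper cap's top edge is at row 190 (predicted 189.6), and the lower cap's sides reach row 217 (predicted 217.2). The catches are back in their starting places and the other two caps haven't moved.

```bash
python3 -c "
from station import finish_job
print(finish_job())"
```

```text
the job is handed in; nothing more can be done
None
```

I pressed the medium cap in on top of the first one in the small blue sorter and handed the job in. The last camera check put both caps at the expected held heights, with the catches closed and the small and large caps unmoved; the hand-in gave no verdict.

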